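Seat a drill template on the pin of a heel jig and hold it down

TASK

Open the red guard of the green heel-drilling jig by swinging its black handle a quarter turn to the stop, so that the brass locating pin comes free. Then take the drill template by its blue block, set it square with the jig over the pin so that it drops on, and press it fully down against the springs. Finish while still holding it pressed fully down; do not let go, and leave the tin, the wooden stick and the acorn-shaped wooden piece where they are.

Things in the scene. Friction and masses are not known exactly. Their poses are not given: they have to be found in the camera images.
- jig: Green painted base plate of the heel-drilling jig, 120 x 200 x 18 mm, fixed to the table. Origin: centre of its underside; x along its short side, y along its long side, z up. Brass pin at x 0, y -45 mm; guard pivot at x 0, y +60 mm. A steel platen (80 mm along x, 86 mm along y) with a black heel blank on it surrounds the pin.
- pin_top (a point): Centre of the top of the fixed upright brass locating pin, 14 mm diameter with a 2 mm chamfer, 48 mm above the table; axes as the jig. At the start the red guard covers it, 4 mm above it. The pin stands 12 mm out of the heel blank while the platen is up, 20 mm when it is fully down.
- guard_pivot (a point): Point on the vertical hinge axis of the red guard, 60 mm above the table; axes as the jig.
- guard (a joint): Angle of the guard, rad: 0 to 0.15 at the start (shield over the pin, black handle pointing to the jig's +y side of the pivot), pi/2 at the open stop; grows anticlockwise seen from above, so the handle goes from the jig's +y side to its -x side. It stays where it is left; friction is about 2 N at the handle.
- handle_grip (a point): The upright black handle post of the guard, diameter 16 mm, from 58 to 108 mm above the table, 65 mm from the pivot axis; this point is on its axis 90 mm above the table. The top of the strap it stands on is 58 mm above the table and of the pivot hub 66 mm.
- platen (a joint): Travel of the sprung platen in m: 0 up, grows as it is pressed down, 0.008 at the bottom stop. It does not yield to the template's weight; pressing it fully down through the template takes about 10 N more. Top of the heel blank: 36 mm above the table when up, 28 mm when fully down.
- template_grip (a point): Loose drill template, 200 to 310 g, lying flat: aluminium slab 70 (x) x 100 (y) x 12 mm with four low drill bushes near its corners; on its middle a blue block 30 (x) x 56 (y) mm, from 12 to 54 mm above the underside. This point: the block's centre, 33 mm above the underside, straight over a blind bore in the underside, 17 mm wide, 24 mm deep. Same turned half round.
- tin_wax: Bystander: round tin of pale wax, 62 mm wide, 19 mm high; origin at the centre of its underside.
- burnisher: Bystander: flat wooden stick, 38 x 113 x 17 mm; origin at the centre of its underside.
- acorn_2: Bystander: acorn-shaped wooden piece, 26 mm wide, 50 mm high, standing; origin at the centre of its underside.

How it is judged:
On the way, in this order (a step that is already met when the one before it is completed fails the run):
1. the guard is swung open to its stop (value of joint guard above 1.4 rad), for 0.2 s.
2. with the guard open, the template has dropped over the pin (value of joint guard above 1.4 rad and z of template_grip in the frame of pin_top below 0.0235 m and horizontal distance between template_grip and pin_top below 0.006 m), for 0.2 s.
At the end, for the whole second after the job is handed in: Guard open (over 1.4 rad); template on the pin, its block's centre within 6 mm of the pin axis, level within 0.1 rad and square with the jig within 0.2 rad (either way round); platen pressed down more than 6.5 of its 8 mm by the template, with the fingers still on the template and bearing it down (all of step 2 and value of joint platen above 0.0065 m and z of template_grip in the frame of pin_top below 0.0155 m and angle between template_grip's own z axis and vertical below 0.1 rad and angle between the y axis of template_grip and the y axis of jig, either way round below 0.2 rad and contact force between the fingers and template above 2 N and contact force between template and platen above 4 N); the arm keeps its last pose, push and grip.
It fails at once if a bystander (tin, stick or acorn-shaped piece) is moved more than 20 mm (distance of any of tin_wax, burnisher, acorn_2 from where it was at the start of the episode above 0.02 m).
It also fails if it takes over 50 s, if anything falls off the work surface, if the arm or the gripper's body presses on something with over 40 N, if the wrist force passes 120 N, or if a joint passes its speed limit or range.

ROBOT

A 6-joint arm with a two-finger parallel gripper is mounted at the origin on a cart in front of the work surface, level with it; the furniture and walls round the work are solid. World frame = base frame: x ahead of the robot, y to its left, z up, the work surface at z = 0. Lengths are in m, angles in rad, forces in N, time in s.
With the tool pointing down it reaches from about 0.35 to 0.975 m from the base axis. Payload 4.9 kg.
Tool frame: the origin (TCP) lies midway between the tips of the shut fingers; the grasp point (between the pads) lies 19 mm behind it; z points along the fingers, y is the line along which they close (so a half turn about z gives the same grasp; the last joint's range is limited). The gripper opens to 85 mm and grips with 20 to 120 N. Pads are 22 mm wide; open, the fingers measure 114 mm over their backs; the gripper's body (76 mm by 85 mm) begins 54 mm behind the grasp point. The pads swing forward as they close: fully open they stand 13 mm farther back than shut.
Start: joints at [-1.35, 0.053, 1.613, -0, 1.476, -0.119], TCP at [0.208, -0.589, 0.231] pointing down, gripper open.
Joint ranges: [-3.01, 3.01], [-1.01, 2.22], [0.06, 2.58], [-1.02, 4.17], [0.09, 2.62], [-3.14, 3.14]. Speed limits (rad/s): [2.57, 2.57, 3.14, 3.14, 3.14, 3.14].

INTERFACE

Orientations are given as a unit quaternion [w, x, y, z].
In Python, from plant import manip gives the robot as it stands.
- The arm moves only by the tool carry_out, never from a script. Its argument "moves" is a list of rows, each a list of 7 numbers: the opening, from 0 (shut) to 1 (fully open), then the shift along the tool's x, y, z normalised to -1 to 1, where 1 is 0.4 m, then the turn, a rotation vector about the tool's x, y, z normalised to -1 to 1, where 1 is 0.5 rad. In form: [[grip, dx, dy, dz, rx, ry, rz], ...]. A call has 1 to 8 rows; each row is the pose to reach, as a shift and turn from the pose commanded when the call began, along the tool's axes at that moment; what a row does not reach only later rows make up. A row lasts 1/12 s, in which the tool goes at most 41.7 mm and 7.16 degrees, less where a joint would pass 70% of its speed; a pose out of reach is approached as far as the arm can. A call with a number of a shift or a turn outside -1 to 1 is refused whole. A call with a gripper value outside its range is refused whole. The fingers move at their own pace and stop on an object; the grip force is fixed at half the most. Time passes only in rows, so rows that repeat a pose let the fingers close. It gives the time, the measured TCP pose, the force and the opening at its end, in the units of the state.
- manip.state(): the state, without advancing time (a new reading comes with each control period).
- manip.grab_frame(name): name is "scene" or "side" or "wrist"; returns the picture (400x640x3 uint8, red, green, blue); there is no depth.
- manip.camera_info(name): a dict with "intrinsics" (3x3 intrinsics, pixels), "distortion" ([k1, k2, p1, p2, k3] as OpenCV has them; the pictures are not rectified), "extrinsics" (4x4, takes a point from world to camera coordinates). Camera axes: x right, y down, z forward; pixel columns grow to the right and rows downward; lengths in m; the calibration is good to about 2 mm. A picture is of the moment at which its call begins: read the wrist's pose just before it. camera_info takes no time and is no camera call; for the wrist camera it gives the pose at the moment of the call.
- manip.job_done(): hands the job in, once; it reports no verdict.
The state is a dict: "time": time; "joint_pos": joint angles; "joint_vel": joint speeds; "joint_efforts": joint torques, N m; "tool_pos": TCP position; "tool_rot": TCP orientation; "contact_force": force on the tool from outside, world axes, zero at the start; "ft_torque": the same for the moment, N m; "gripper_width": opening from 0.0 (shut) to 1.0 (fully open).
Only numpy, scipy, OpenCV 4.12 (cv2) and the standard library are available. Lean on these libraries where they do the work, as an engineer would, in place of code of your own. Each camera call takes 0.05 s, during which the arm holds its last target. There are 200 camera calls.

## Working session

There is one attempt and no reset: what is moved stays moved. The work goes in short steps, Python scripts to look and compute and a tool call to move; the robot and the scene stay as the last step left them, time stands still between calls to the robot, and variables do not carry over. Pictures are saved under pics/ and viewed, on a budget of 10 in all, crops included, one or two more only if the job needs it, and the job is handed in when it is done.

Besides the shell and the picture viewer there is one more tool, called after "Request:" as name([rows], argument=value, ...), one row to a line, values as JSON. carry_out: Moves the arm, as the interface text tells. Scaled input: -1 to 1 covers 0.4 m each way for a shift and 0.5 rad each way for a turn. Its arguments: {"type":"object","properties":{"moves":{"type":"array"}},"required":["moves"]}

```bash
mkdir -p pics; ls; python3 - <<'E'
from plant import manip
import cv2, numpy as np
s=manip.state(); print({k:np.round(v,3).tolist() for k,v in s.items()})
for n in ("scene","side","wrist"):
    i=manip.camera_info(n); print(n,np.round(i["intrinsics"],1).tolist(),np.round(i["distortion"],3).tolist(),np.round(i["extrinsics"],3).tolist())
a=manip.grab_frame("scene")
b=manip.grab_frame("side")
cv2.imwrite("pics/raw_scene.png",a[:,:,::-1]);cv2.imwrite("pics/raw_side.png",b[:,:,::-1])
E
```

```text
pics
{'time': 0.0, 'joint_pos': [-1.35, 0.053, 1.614, 0.0, 1.476, -0.119], 'joint_vel': [0.001, -0.001, -0.0, 0.0, 0.0, -0.0], 'joint_efforts': [0.0, -39.368, -37.018, -0.0, 0.007, -0.0], 'tool_pos': [0.208, -0.589, 0.23], 'tool_rot': [-0.001, 0.986, 0.169, -0.0], 'contact_force': [0.09, 0.32, -0.192], 'ft_torque': [-0.0, -0.037, -0.01], 'gripper_width': 0.997}
scene [[426.2, 0.0, 320.2], [0.0, 426.2, 209.4], [0.0, 0.0, 1.0]] [0.01, 0.0, 0.0, 0.0, 0.0] [[-0.634, -0.773, -0.002, 0.487], [-0.399, 0.33, -0.856, 0.26], [0.662, -0.542, -0.517, 0.876], [0.0, 0.0, 0.0, 1.0]]
side [[418.3, 0.0, 316.6], [0.0, 418.3, 200.3], [0.0, 0.0, 1.0]] [-0.061, 0.0, 0.0, 0.0, 0.0] [[0.972, -0.234, -0.013, -0.56], [-0.144, -0.556, -0.819, 0.249], [0.184, 0.798, -0.574, 0.941], [0.0, 0.0, 0.0, 1.0]]
wrist [[303.8, 0.0, 323.6], [0.0, 303.8, 202.6], [0.0, 0.0, 1.0]] [-0.055, 0.0, 0.0, 0.0, 0.0] [[0.334, -0.943, -0.001, -0.625], [-0.905, -0.32, 0.281, -0.037], [-0.265, -0.093, -0.96, 0.378], [0.0, 0.0, 0.0, 1.0]]
```

View pics/raw_scene.png

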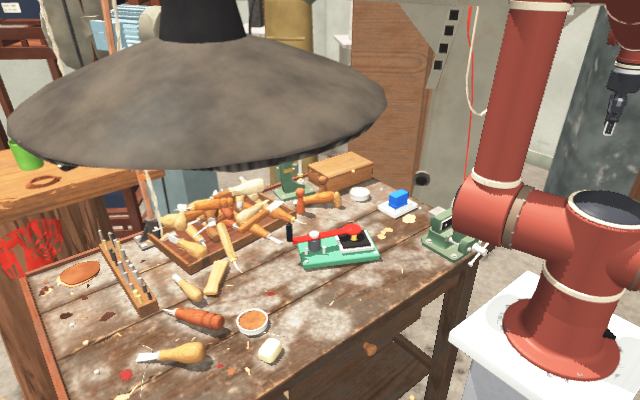

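View pics/raw_side.png

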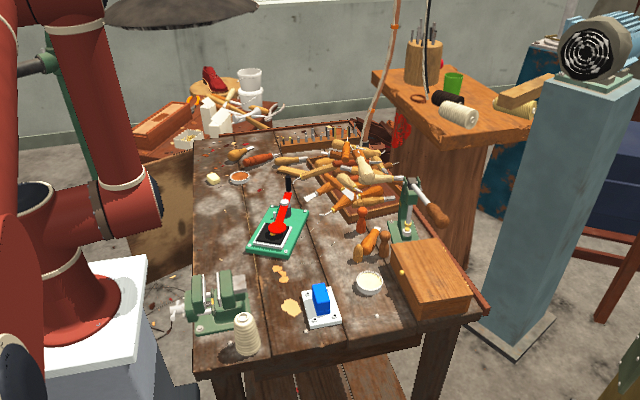

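Both pictures show the jig: around (340,245) in scene and (280,230) in side. The template with its blue block is at (398,203) in scene and (320,300) in side. The tin is at (359,194) in scene and (369,283) in side. A lamp hangs over the bench. Next I'll enlarge these areas.

```bash
python3 - <<'E'
import cv2, numpy as np
a=cv2.imread("pics/raw_scene.png")[180:275,280:440]; b=cv2.imread("pics/raw_side.png")[170:335,240:400]
A=cv2.resize(a,None,fx=5,fy=5,interpolation=cv2.INTER_CUBIC)
B=cv2.resize(b,None,fx=3.6,fy=3.6,interpolation=cv2.INTER_CUBIC)
def grid(I,f,x0,y0):
    for x in range(0,int(I.shape[1]/f),20): cv2.putText(I,str(x0+x),(int(x*f),10),0,.35,(0,255,255),1); cv2.line(I,(int(x*f),12),(int(x*f),18),(0,255,255),1)
    for y in range(0,int(I.shape[0]/f),20): cv2.putText(I,str(y0+y),(0,int(y*f)+4),0,.35,(0,255,255),1); cv2.line(I,(24,int(y*f)),(30,int(y*f)),(0,255,255),1)
grid(A,5,280,180); grid(B,3.6,240,170)
cv2.imwrite("pics/c1.png",A);cv2.imwrite("pics/c2.png",B)
E
```

```text
(no output)
```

View pics/c1.png

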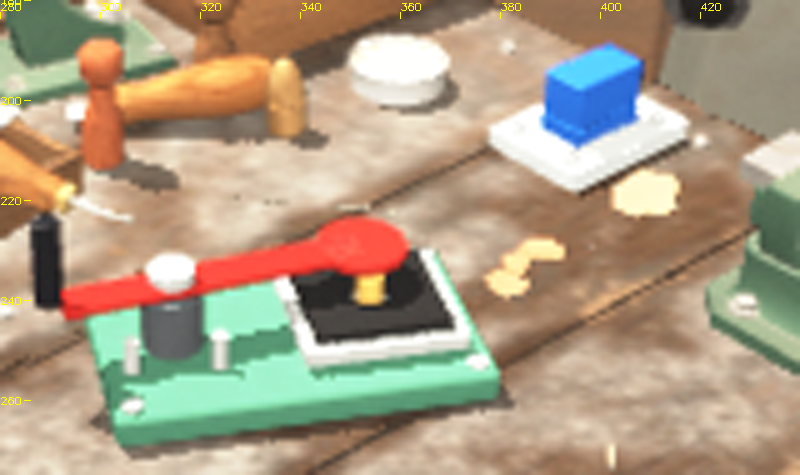

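View pics/c2.png

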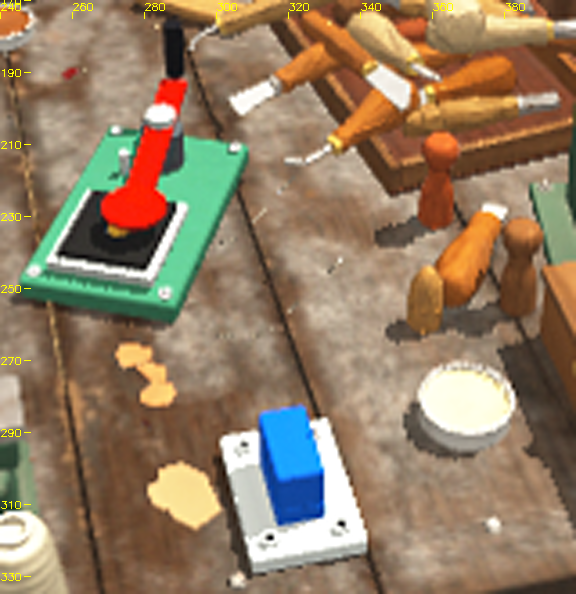

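The crops give clear corners for the jig plate, template slab, block top and handle in both views. I'll fit planar poses to these points.

```bash
cat > h.py <<'E'
from plant import manip
import cv2, numpy as np
from scipy.optimize import least_squares
def proj(n,P,info=None):
    i=info or manip.camera_info(n); E=np.array(i["extrinsics"])
    return cv2.projectPoints(np.array(P,float).reshape(-1,3),cv2.Rodrigues(E[:3,:3])[0],E[:3,3],np.array(i["intrinsics"]),np.array(i["distortion"],float))[0][:,0]
def place(p,P):
    c,s=np.cos(p[2]),np.sin(p[2]); P=np.array(P,float)
    return P@np.array([[c,s,0],[-s,c,0],[0,0,1]])+[p[0],p[1],0]
def fit(obs,p0):
    infos={n:manip.camera_info(n) for n,_,_ in obs}
    f=lambda p:np.concatenate([proj(n,place(p,[P]),infos[n])[0]-uv for n,P,uv in obs])
    r=least_squares(f,p0,loss="soft_l1"); return r.x,f(r.x).reshape(-1,2)
def tri(uv1,n1,uv2,n2):
    def M(n,uv):
        i=manip.camera_info(n); u=cv2.undistortPoints(np.array([[uv]],float),np.array(i["intrinsics"]),np.array(i["distortion"],float))[0,0]
        return np.array(i["extrinsics"])[:3],u
    a,b=M(n1,uv1),M(n2,uv2); X=cv2.triangulatePoints(a[0],b[0],a[1].reshape(2,1),b[1].reshape(2,1))[:,0]
    return X[:3]/X[3]
E
python3 - <<'E'
from h import *
S=lambda u,v:np.array([280+u/5,180+v/5]); D=lambda u,v:np.array([240+u/3.6,170+v/3.6])
j=.018; X,Y=.06,.1
obs=[("scene",[-X,-Y,j],0),]
# side view: near = -y; try: near-left, near-right x signs
for sx in (1,-1):
    o=[("side",[sx*X,-Y,j],D(175,308)),("side",[-sx*X,-Y,j],D(22,285)),("side",[-sx*X,Y,j],D(112,128)),("side",[sx*X,Y,j],D(248,145)),
       ("scene",[-sx*X,-Y,j],S(498,378)),("scene",[-sx*X,Y,j],S(120,432)),("scene",[sx*X,Y,j],S(88,320)),("scene",[sx*X,-Y,j],S(435,250))]
    for y in (0,1.5,3,-1.5):
        p,r=fit(o,[.6,-.1,y]); print("jig",sx,p.round(4),np.abs(r).max().round(2))
        if np.abs(r).max()<4: print(r.round(1).tolist())
t=.012;X,Y=.035,.05;x,y=.015,.028;z=.054
for n in (1,):
    o=[("side",[X,-Y,t],D(367,540)),("side",[-X,-Y,t],D(250,562)),("side",[-X,Y,t],D(220,438)),("side",[X,Y,t],D(325,420)),
     ("side",[-x,y,z],D(260,413)),("side",[x,y,z],D(303,407)),("side",[x,-y,z],D(323,475)),("side",[-x,-y,z],D(277,483)),
     ("scene",[-X,Y,t],S(490,133)),("scene",[-X,-Y,t],S(578,180)),("scene",[X,-Y,t],S(688,125)),
     ("scene",[-x,y,z],S(545,72)),("scene",[-x,-y,z],S(580,92)),("scene",[x,-y,z],S(642,60)),("scene",[x,y,z],S(607,44))]
    for yy in (0,1.5,3,-1.5):
        p,r=fit(o,[.6,-.4,yy]); print("tmpl",p.round(4),np.abs(r).max().round(2))
    print(r.round(1).tolist())
print("handle top",tri(S(44,218),"scene",D(174,20),"side"))
print("tin",tri(S(400,55),"scene",D(467,395),"side"))
print("acorn?",tri(S(100,55),"scene",D(440,150),"side"))
print("pale piece top",tri(S(285,65),"scene",D(428,270),"side"))
print("lamp rough",tri((200,120),"scene",(185,10),"side"))
print("vise top",tri((440,215),"scene",(232,278),"side"))
E
```

```text
jig 1 [ 0.5063  0.1547 -0.4814] 7.08
jig 1 [ 0.5063  0.1547 -0.4814] 7.08
jig 1 [0.5063 0.1547 5.8018] 7.08
jig 1 [ 0.5063  0.1547 -0.4814] 7.08
jig -1 [ 0.5114  0.1532 -1.0761] 50.98
jig -1 [0.5055 0.1548 0.5182] 73.02
jig -1 [0.5114 0.1532 5.207 ] 50.97
jig -1 [ 0.5114  0.1532 -1.0761] 50.98
tmpl [ 0.5534 -0.1363 -0.0572] 22.83
tmpl [ 0.5534 -0.1363 -0.0572] 22.83
tmpl [ 0.5534 -0.1363  6.226 ] 22.83
tmpl [ 0.5534 -0.1363 -0.0572] 22.83
[[-0.7, 1.0], [-0.4, -0.1], [0.8, -0.3], [1.3, 0.5], [-0.5, -0.4], [0.8, -0.6], [0.4, -0.5], [-0.8, -0.7], [17.0, 7.6], [22.8, -11.9], [-15.6, -9.9], [7.8, 2.6], [14.1, -6.8], [-5.5, -4.2], [-11.7, 4.2]]
handle top [0.5592406  0.27037833 0.10745502]
tin [ 0.68190023 -0.09489678  0.01922189]
acorn? [0.7300091  0.10646244 0.06712887]
pale piece top [0.68532244 0.00130086 0.04466904]
lamp rough [0.33136991 0.55656255 0.50751485]
vise top [ 0.36959457 -0.07837304  0.08564772]
```

```bash
python3 - <<'E'
from h import *
S=lambda u,v:np.array([280+u/5,180+v/5]); D=lambda u,v:np.array([240+u/3.6,170+v/3.6])
j=.018; X,Y=.06,.1
o=[("side",[X,-Y,j],D(175,308)),("side",[-X,-Y,j],D(22,285)),("side",[-X,Y,j],D(112,128)),("side",[X,Y,j],D(248,145)),
       ("scene",[-X,-Y,j],S(498,378)),("scene",[-X,Y,j],S(120,432)),("scene",[X,Y,j],S(88,320)),("scene",[X,-Y,j],S(435,250))]
p,r=fit(o,[.5,.15,-.48]); print("jig",p.round(4),r.round(1).tolist())
for n,P,uv in o: 
    pass
print("corner tri",[tri(S(*a),"scene",D(*b),"side").round(3).tolist() for a,b in [((498,378),(22,285)),((120,432),(112,128)),((88,320),(248,145)),((435,250),(175,308))]])
J=p
print("pivot/pin/hub",place(J,[[0,.06,.06],[0,-.045,.048]]).round(4).tolist())
print("hub tri",tri(S(170,268),"scene",D(160,115),"side"))
t=.012;X,Y=.035,.05;x,y=.015,.028;z=.054
o=[("side",[X,-Y,t],D(367,540)),("side",[-X,-Y,t],D(250,562)),("side",[-X,Y,t],D(220,438)),("side",[X,Y,t],D(325,420)),
     ("side",[-x,y,z],D(260,413)),("side",[x,y,z],D(303,407)),("side",[x,-y,z],D(323,475)),("side",[-x,-y,z],D(277,483)),
     ("scene",[X,Y,t],S(490,133)),("scene",[-X,Y,t],S(578,180)),("scene",[-X,-Y,t],S(688,125)),
     ("scene",[x,y,z],S(545,72)),("scene",[-x,y,z],S(580,92)),("scene",[-x,-y,z],S(642,60)),("scene",[x,-y,z],S(607,44))]
p,r=fit(o,[.55,-.13,0]); print("tmpl",p.round(4),r.round(1).tolist())
E
```

```text
jig [ 0.5063  0.1547 -0.4814] [[0.0, -0.5], [-1.8, -1.4], [-1.3, -1.5], [0.1, -0.8], [1.9, -1.6], [0.1, -2.2], [-1.2, -7.1], [0.5, -1.6]]
corner tri [[0.411, 0.095, 0.011], [0.502, 0.271, 0.011], [0.602, 0.221, 0.005], [0.513, 0.041, 0.014]]
pivot/pin/hub [[0.5341, 0.2079, 0.06], [0.4854, 0.1148, 0.048]]
hub tri [0.53567448 0.20933366 0.06229057]
tmpl [ 0.5534 -0.1349 -0.0196] [[-0.3, -0.1], [0.4, -0.3], [-0.1, -0.2], [0.2, -0.3], [-1.1, -0.6], [0.1, -1.2], [0.6, -1.3], [-0.4, -1.0], [0.6, -1.5], [-0.1, -1.5], [0.4, -1.2], [0.5, -1.0], [0.9, -1.2], [1.2, -0.4], [0.8, -0.9]]
```

Jig at (0.506, 0.155), yaw −0.48. The pivot and handle triangulations agree with the known geometry, giving a guard angle near 0.1. The template is at (0.553, −0.135), yaw −0.02, and the tin at (0.682, −0.095). Next I'll write the move helper and check the lamp clearance.

```bash
cat >> h.py <<'E'
from scipy.spatial.transform import Rotation as Ro
def rot(q): return Ro.from_quat([q[1],q[2],q[3],q[0]])
def rel(pos,psi):
    s=manip.state(); R=rot(s["tool_rot"]); x=[np.cos(psi),np.sin(psi),0]; y=[np.sin(psi),-np.cos(psi),0]
    T=Ro.from_matrix(np.array([x,y,[0,0,-1]]).T)
    print("t",round(s["time"],2),"pos",np.round(s["tool_pos"],4),"psi",round(np.arctan2(*R.as_matrix()[[1,0],0]),3),"F",np.round(s["contact_force"],1),"w",round(s["gripper_width"],3))
    print("shift",(R.inv().apply(np.array(pos)-s["tool_pos"])/.4).round(4),"turn",((R.inv()*T).as_rotvec()/.5).round(4))
E
python3 - <<'E'
from h import *
I={n:manip.camera_info(n) for n in("scene","side")}
a=np.linspace(0,2*np.pi,73)
def f(p):
    C=np.c_[p[0]+p[3]*np.cos(a),p[1]+p[3]*np.sin(a),0*a+p[2]]
    s=proj("scene",C,I["scene"]);d=proj("side",C,I["side"])
    return np.array([s[:,0].min()-8,s[:,0].max()-386,s[:,1].max()-168,d[:,1].max()-26,d[:,0].max()-259])
r=least_squares(f,[.33,.56,.5,.22]);print(r.x.round(3),r.fun.round(1))
rel([.52,-.2,.3],1.55)
E
```

```text
[0.327 0.533 0.526 0.215] [-0.1  0.  -0.2  0.6 -0.2]
t 0.1 pos [ 0.2082 -0.5887  0.2302] psi 0.34 F [-0.1  0.2 -0.1] w 0.998
shift [ 1.0589 -0.6567 -0.1731] turn [-0.0029 -0.0027 -2.4204]
```

Request:
carry_out([
  [1,0.6,-0.37,-0.17,0,0,-1],
  [1,0.6,-0.37,-0.17,0,0,-1],
  [1,0.6,-0.37,-0.17,0,0,-1],
  [1,0.6,-0.37,-0.17,0,0,-1],
  [1,0.6,-0.37,-0.17,0,0,-1],
  [1,0.6,-0.37,-0.17,0,0,-1],
  [1,0.6,-0.37,-0.17,0,0,-1],
  [1,0.6,-0.37,-0.17,0,0,-1],
])

```text
time: 0.77
tool_pos: [0.389, -0.3656, 0.3016]
tool_rot: [0.001, 0.912, 0.411, 0.002]
contact_force: [-0.4, -0.5, 1.4]
gripper_width: 0.998
```

```bash
python3 -c "
from h import *
rel([.5,-.2,.3],1.55)"
```

```text
t 0.77 pos [ 0.389  -0.3656  0.3016] psi 0.847 F [-0.4 -0.5  1.4] w 0.998
shift [ 0.4939 -0.0664  0.005 ] turn [ 0.0083 -0.0018 -1.4063]
```

Request:
carry_out([
  [1,0.5,-0.07,0.0,0,0,-1],
  [1,0.5,-0.07,0.0,0,0,-1],
  [1,0.5,-0.07,0.0,0,0,-1],
  [1,0.5,-0.07,0.0,0,0,-1],
  [1,0.5,-0.07,0.0,0,0,-1],
  [1,0.5,-0.07,0.0,0,0,-1],
  [1,0.5,-0.07,0.0,0,0,-1],
])

```text
time: 1.35
tool_pos: [0.4983, -0.2009, 0.2986]
tool_rot: [-0.0, 0.783, 0.622, -0.0]
contact_force: [0.1, -0.9, 0.2]
gripper_width: 1.001
```

```bash
python3 -c "
from h import *
rel([.48,.05,.3],1.19)
i=manip.camera_info('wrist');a=manip.grab_frame('wrist');cv2.imwrite('pics/w1.png',a[:,:,::-1])
import pickle;pickle.dump(i,open('w1.pkl','wb'))
print(proj('wrist',place([.5534,-.1349,-.0196],[[0,0,.054]]),i),proj('wrist',place([.5063,.1547,-.4814],[[0,-.045,.048],[0,.06,.06]]),i))"
```

```text
t 1.35 pos [ 0.4983 -0.2009  0.2986] psi 1.343 F [ 0.1 -0.9  0.2] w 1.001
shift [ 0.6007 -0.1862 -0.0034] turn [-0.0024  0.0004  0.306 ]
[[355.72681471 108.77526426]] [[ 247.82745146 -102.71450953]
 [ 268.80771469 -211.45824348]]
```

View pics/w1.png

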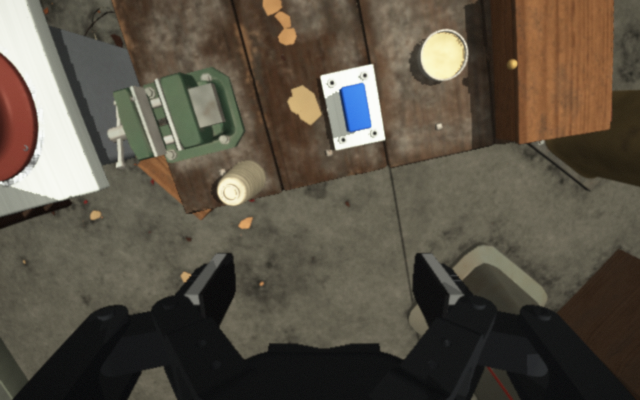

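The wrist view puts the block at (356,107) against a predicted (356,109), which confirms the calibration. The tin is at (443,55). On to a view of the jig.

Request:
carry_out([
  [1,0.55,-0.18,0.0,0,0,0.31],
  [1,0.55,-0.18,0.0,0,0,0.31],
  [1,0.55,-0.18,0.0,0,0,0.31],
  [1,0.55,-0.18,0.0,0,0,0.31],
  [1,0.55,-0.18,0.0,0,0,0.31],
  [1,0.55,-0.18,0.0,0,0,0.31],
  [1,0.55,-0.18,0.0,0,0,0.31],
  [1,0.55,-0.18,0.0,0,0,0.31],
])

```text
time: 2.07
tool_pos: [0.478, 0.0281, 0.2992]
tool_rot: [0.0, 0.83, 0.558, -0.0]
contact_force: [-0.2, 0.1, -0.6]
gripper_width: 1.002
```

```bash
python3 -c "
from h import *
rel([.559,.27,.2],1.19)
i=manip.camera_info('wrist');a=manip.grab_frame('wrist')
import pickle;pickle.dump(i,open('w2.pkl','wb'))
P=proj('wrist',place([.5063,.1547,-.4814],[[0,-.045,.048],[0,.06,.066],[.06,.1,.018],[-.06,.1,.018],[.06,-.1,.018],[-.06,-.1,.018]]),i);print(P.round(1).tolist(), proj('wrist',[.559,.27,.108],i))
c=a[0:240,200:460];c=cv2.resize(c[:,:,::-1],None,fx=2.5,fy=2.5,interpolation=cv2.INTER_CUBIC);cv2.imwrite('pics/w2.png',c)"
```

```text
t 2.07 pos [0.478  0.0281 0.2992] psi 1.185 F [-0.2  0.1 -0.6] w 1.002
shift [ 0.6367 -0.04    0.2475] turn [ 0.0006  0.0014 -0.0099]
[[302.9, 103.3], [309.5, 5.0], [362.4, -11.7], [265.3, -21.8], [344.4, 149.5], [257.8, 141.3]] [[306.75421253 -86.87139473]]
```

View pics/w2.png

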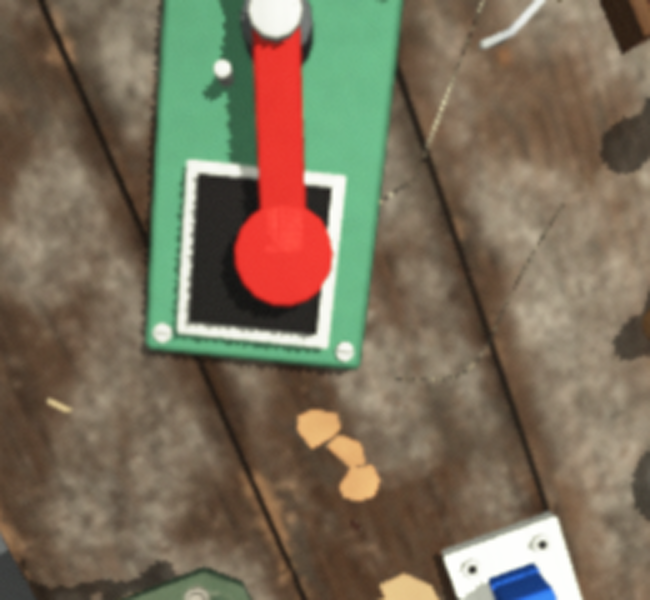

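Hub top is at (310,4) full-frame against a predicted (309.5,5), so the jig fit is good to about 3 mm. Next I'll move closer to the handle and check its surroundings.

Request:
carry_out([
  [0.5,0.4,-0.02,0.25,0,0,0],
  [0.5,0.4,-0.02,0.25,0,0,0],
  [0.5,0.4,-0.02,0.25,0,0,0],
  [0.5,0.4,-0.02,0.25,0,0,0],
  [0.5,0.4,-0.02,0.25,0,0,0],
  [0.5,0.4,-0.02,0.25,0,0,0],
  [0.5,0.4,-0.02,0.25,0,0,0],
])

```text
time: 2.7
tool_pos: [0.5311, 0.1782, 0.1979]
tool_rot: [-0.0, 0.83, 0.558, -0.002]
contact_force: [-0.0, -1.0, 0.2]
gripper_width: 0.501
```

```bash
python3 -c "
from h import *
rel([.559,.27,.2],1.19)
i=manip.camera_info('wrist');a=manip.grab_frame('wrist')
import pickle;pickle.dump(i,open('w3.pkl','wb'))
print(proj('wrist',[[.559,.27,.108],[.534,.208,.066],[.612,.25,.07],[.506,.29,.07]],i).round(1).tolist())
cv2.imwrite('pics/w3.png',a[:,:,::-1])"
```

```text
t 2.7 pos [0.5311 0.1782 0.1979] psi 1.184 F [-0.  -1.   0.2] w 0.501
shift [ 0.2387 -0.0221 -0.0059] turn [-0.0042  0.0048 -0.0128]
[[312.1, 78.0], [314.8, 161.5], [381.4, 81.3], [246.5, 85.2]]
```

View pics/w3.png

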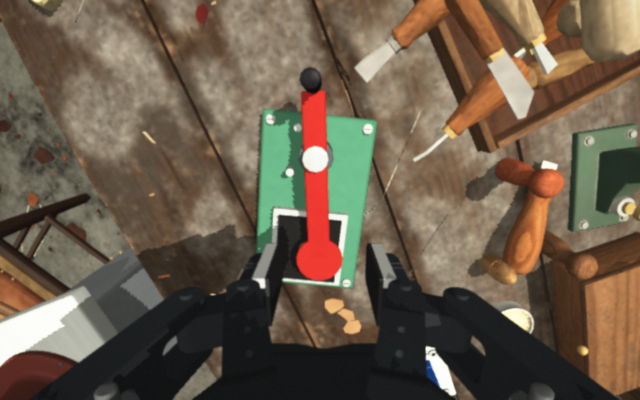

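The handle top is at (311,78), as predicted, and the space around it is clear. I'll go over it and straddle it.

Request:
carry_out([
  [0.5,0.24,-0.022,0.0,0,0,0],
  [0.5,0.24,-0.022,0.0,0,0,0],
  [0.5,0.24,-0.022,0.0,0,0,0],
  [0.5,0.24,-0.022,0.31,0,0,0],
  [0.5,0.24,-0.022,0.31,0,0,0],
  [0.5,0.24,-0.022,0.31,0,0,0],
  [0.33,0.24,-0.022,0.31,0,0,0],
  [0.33,0.24,-0.022,0.31,0,0,0],
])

```text
time: 3.42
tool_pos: [0.558, 0.2698, 0.074]
tool_rot: [-0.0, 0.83, 0.557, -0.002]
contact_force: [0.7, -0.4, 1.7]
gripper_width: 0.331
```

```bash
python3 -c "
from h import *
th=1.19
for d in (.21,.42,.63,.84,1.05,1.26,1.47,1.56):
    print(d);rel([.5345+.066*np.cos(th+d),.2085+.066*np.sin(th+d),.075],th+d)"
```

```text
0.21
t 3.42 pos [0.558  0.2698 0.074 ] psi 1.183 F [ 0.7 -0.4  1.7] w 0.331
shift [-0.003  -0.032  -0.0024] turn [-0.0071  0.0059 -0.4346]
0.42
t 3.42 pos [0.558  0.2698 0.074 ] psi 1.183 F [ 0.7 -0.4  1.7] w 0.331
shift [-0.0139 -0.0648 -0.0023] turn [-0.0077  0.0052 -0.8546]
0.63
t 3.42 pos [0.558  0.2698 0.074 ] psi 1.183 F [ 0.7 -0.4  1.7] w 0.331
shift [-0.0315 -0.0946 -0.0021] turn [-0.0083  0.0044 -1.2746]
0.84
t 3.42 pos [0.558  0.2698 0.074 ] psi 1.183 F [ 0.7 -0.4  1.7] w 0.331
shift [-0.0549 -0.1201 -0.002 ] turn [-0.0088  0.0035 -1.6946]
1.05
t 3.42 pos [0.558  0.2698 0.074 ] psi 1.183 F [ 0.7 -0.4  1.7] w 0.331
shift [-0.083  -0.1402 -0.0018] turn [-0.0093  0.0026 -2.1146]
1.26
t 3.42 pos [0.558  0.2698 0.074 ] psi 1.183 F [ 0.7 -0.4  1.7] w 0.331
shift [-0.1148 -0.1539 -0.0016] turn [-9.7000e-03  1.7000e-03 -2.5346e+00]
1.47
t 3.42 pos [0.558  0.2698 0.074 ] psi 1.183 F [ 0.7 -0.4  1.7] w 0.331
shift [-0.1487 -0.1607 -0.0015] turn [-1.0100e-02  7.0000e-04 -2.9546e+00]
1.56
t 3.42 pos [0.558  0.2698 0.074 ] psi 1.183 F [ 0.7 -0.4  1.7] w 0.331
shift [-0.1635 -0.1614 -0.0015] turn [-1.0200e-02  2.0000e-04 -3.1346e+00]
```

Request:
carry_out([
  [0.33,-0.0008,-0.0165,0,0,0,-0.2],
  [0.33,-0.0033,-0.0328,0,0,0,-0.4],
  [0.33,-0.0074,-0.0488,0,0,0,-0.6],
  [0.33,-0.013,-0.0643,0,0,0,-0.8],
  [0.33,-0.0202,-0.0791,0,0,0,-1],
  [0.33,-0.0202,-0.0791,0,0,0,-1],
])

```text
time: 3.92
tool_pos: [0.5294, 0.2767, 0.0807]
tool_rot: [0.002, 0.665, 0.746, 0.004]
contact_force: [-0.3, -0.1, -0.0]
gripper_width: 0.333
```

Request:
carry_out([
  [0.33,-0.0008,-0.0165,0,0,0,-0.2],
  [0.33,-0.0033,-0.0328,0,0,0,-0.4],
  [0.33,-0.0074,-0.0488,0,0,0,-0.6],
  [0.33,-0.013,-0.0643,0,0,0,-0.8],
  [0.33,-0.0202,-0.0791,0,0,0,-1],
  [0.33,-0.0202,-0.0791,0,0,0,-1],
])

```text
time: 4.42
tool_pos: [0.4987, 0.2652, 0.0797]
tool_rot: [0.002, 0.461, 0.887, 0.003]
contact_force: [0.9, 1.0, 1.4]
gripper_width: 0.331
```

Request:
carry_out([
  [0.33,-0.0008,-0.0165,0,0,0,-0.2],
  [0.33,-0.0033,-0.0328,0,0,0,-0.4],
  [0.33,-0.0074,-0.0488,0,0,0,-0.6],
  [0.33,-0.013,-0.0643,0,0,0,-0.8],
  [0.33,-0.0202,-0.0791,0,0,0,-1],
  [0.33,-0.0202,-0.0791,0,0,0,-1],
  [0.33,-0.0202,-0.0791,0,0,0,-1],
])

```text
time: 5.0
tool_pos: [0.4764, 0.2399, 0.0772]
tool_rot: [0.001, 0.229, 0.973, 0.001]
contact_force: [1.0, 0.5, 0.6]
gripper_width: 0.329
```

```bash
python3 -c "
from h import *
rel([.476,.238,.075],2.66)"
```

```text
t 5.0 pos [0.4764 0.2399 0.0772] psi 2.679 F [1.  0.5 0.6] w 0.329
shift [-0.0013 -0.0048  0.0054] turn [0.0037 0.0045 0.0375]
```

Request:
carry_out([
  [0.33,0,-0.01,0,0,0,0],
  [0.33,0,-0.02,0,0,0,0],
  [0.33,0,-0.02,0,0,0,0],
])

```text
time: 5.25
tool_pos: [0.4739, 0.236, 0.0767]
tool_rot: [0.003, 0.228, 0.974, 0.005]
contact_force: [8.1, 13.3, -4.5]
gripper_width: 0.332
```

A force of about 15 N shows the guard is on its stop. I'll re-centre the fingers, lift off, and turn back for a look at the pin.

Request:
carry_out([
  [0.4,0,0.015,0,0,0,0],
  [0.4,0,0.015,-0.1,0,0,0],
  [0.4,0,0.015,-0.2,0,0,0],
  [0.4,0,0.015,-0.3,0,0,0],
  [0.4,0,0.015,-0.4,0,0,0.2],
  [0.4,0,0.015,-0.4,0,0,1],
  [0.4,0,0.015,-0.4,0,0,1],
  [0.4,0,0.015,-0.4,0,0,1],
])

```text
time: 5.92
tool_pos: [0.4744, 0.2378, 0.2364]
tool_rot: [0.001, 0.453, 0.891, -0.0]
contact_force: [0.1, -0.5, -0.2]
gripper_width: 0.396
```

```bash
python3 -c "
from h import *
rel([.443,.034,.235],1.09)"
```

```text
t 5.92 pos [0.4744 0.2378 0.2364] psi 2.201 F [ 0.1 -0.5 -0.2] w 0.396
shift [-0.3654 -0.3638  0.0039] turn [2.0000e-03 1.8000e-03 2.2225e+00]
```

Request:
carry_out([
  [1,-0.365,-0.364,0,0,0,1],
  [1,-0.365,-0.364,0,0,0,1],
  [1,-0.365,-0.364,0,0,0,1],
  [1,-0.365,-0.364,0,0,0,1],
  [1,-0.365,-0.364,0,0,0,1],
  [1,-0.365,-0.364,0,0,0,1],
])

```text
time: 6.42
tool_pos: [0.4432, 0.0284, 0.235]
tool_rot: [0.001, 0.66, 0.751, -0.002]
contact_force: [-0.2, 0.2, 0.5]
gripper_width: 0.997
```

Request:
carry_out([
  [1,0,0,0,0,0,1],
  [1,0,0,0,0,0,1],
  [1,0,0,0,0,0,1],
  [1,0,0,0,0,0,1],
  [1,0,0,0,0,0,1],
  [1,0,0,0,0,0,1],
])

```text
time: 6.92
tool_pos: [0.444, 0.0341, 0.235]
tool_rot: [-0.0, 0.822, 0.57, -0.001]
contact_force: [0.2, 0.3, -0.8]
gripper_width: 0.997
```

```bash
python3 -c "
from h import *
rel([.52,-.2,.25],1.55)
i=manip.camera_info('wrist');a=manip.grab_frame('wrist')
import pickle;pickle.dump(i,open('w4.pkl','wb'))
print(proj('wrist',place([.5063,.1547,-.4814],[[0,-.045,.048],[0,.06,.066],[.06,.1,.018],[-.06,.1,.018],[.06,-.1,.018],[-.06,-.1,.018]]),i).round(1).tolist())
cv2.imwrite('pics/w4raw.png',a[:,:,::-1])
c=a[0:240,180:480];c=cv2.resize(c[:,:,::-1],None,fx=2.5,fy=2.5,interpolation=cv2.INTER_CUBIC);cv2.imwrite('pics/w4.png',c)"
```

```text
t 6.92 pos [0.444  0.0341 0.235 ] psi 1.212 F [ 0.2  0.3 -0.8] w 0.997
shift [-0.4813  0.3834 -0.0375] turn [-0.0023  0.0012 -0.6762]
[[334.2, 94.2], [350.0, -27.0], [408.9, -40.1], [293.3, -57.0], [377.6, 151.1], [276.0, 138.5]]
```

View pics/w4.png

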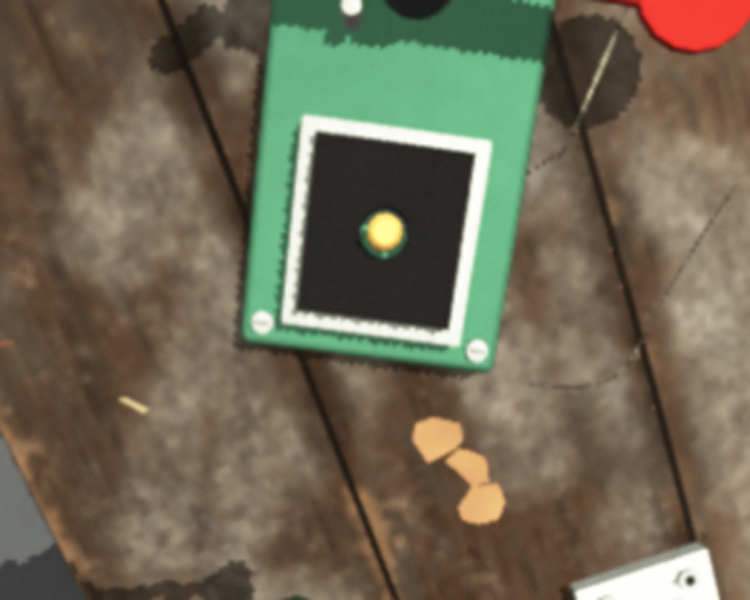

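The guard is open (shield at upper right). The brass pin top is at full-frame (334,92) against a predicted (334.2,94.2), and the jig corners are at (277,137) and (377,148). I'll refine the jig pose and then go to the template.

```bash
python3 - <<'E'
from h import *
import pickle
I={k:pickle.load(open(f'w{k}.pkl','rb')) for k in (1,2,3,4)}
def wfit(o,p0):
    f=lambda p:np.concatenate([(proj('wrist',place(p,[P]),I[k])[0]-uv)*w for k,P,uv,w in o])
    r=least_squares(f,p0,loss="soft_l1");return r.x,f(r.x).reshape(-1,2)
z=.018;X,Y=.06,.1
o=[(4,[0,-.045,.048],(334,92),3),(4,[-X,-Y,z],(277.2,137.2),1),(4,[X,-Y,z],(377.2,148),1),(2,[-X,-Y,z],(258.8,140.5),1),(2,[X,-Y,z],(344.2,147),1),
 (3,[-X,Y,z],(262,111),1),(3,[X,Y,z],(378,122),1),(2,[0,.06,.066],(310,4),1)]
p,r=wfit(o,[.5063,.1547,-.4814]);print(p.round(4),r.round(1).tolist());print("pin",place(p,[[0,-.045,.048]]).round(4))
t=.012;X,Y=.035,.05
o=[(1,[-X,Y,t],(321,75),1),(1,[X,Y,t],(372,65),1),(1,[X,-Y,t],(385,139),1),(1,[-X,-Y,t],(333,150),1),(1,[0,0,.054],(356,107),1)]
p,r=wfit(o,[.5534,-.1349,-.02]);print(p.round(4),r.round(1).tolist())
E
```

```text
[ 0.5071  0.1564 -0.483 ] [[0.7, 1.0], [-1.3, -0.5], [0.4, 1.6], [-1.2, -0.7], [0.1, 1.2], [-0.7, -2.8], [-0.1, -2.2], [-0.3, -0.9]]
pin [[0.4862 0.1166 0.048 ]]
[ 0.5541 -0.1335 -0.0292] [[-0.8, 0.1], [0.5, -0.8], [-1.2, 0.6], [1.5, -0.5], [0.1, 0.5]]
```

Request:
carry_out([
  [1,-0.48,0.35,0,0,0,-0.7],
  [1,-0.48,0.35,0,0,0,-0.7],
  [1,-0.48,0.35,0,0,0,-0.7],
  [1,-0.48,0.35,0,0,0,-0.7],
  [1,-0.48,0.35,0,0,0,-0.7],
  [1,-0.48,0.35,0,0,0,-0.7],
  [1,-0.48,0.35,0,0,0,-0.7],
])

```text
time: 7.55
tool_pos: [0.508, -0.2006, 0.2348]
tool_rot: [0.001, 0.712, 0.702, -0.001]
contact_force: [-0.1, 0.7, 0.1]
gripper_width: 0.999
```

```bash
python3 -c "
from h import *
rel([.5534,-.1349,.1],1.55)
i=manip.camera_info('wrist');a=manip.grab_frame('wrist')
import pickle;pickle.dump(i,open('w5.pkl','wb'))
X,Y=.035,.05
print(proj('wrist',place([.5534,-.1349,-.0196],[[0,0,.054],[-X,Y,.012],[X,Y,.012],[X,-Y,.012],[-X,-Y,.012]]),i).round(1).tolist())
c=a[0:240,240:480];c=cv2.resize(c[:,:,::-1],None,fx=2.5,fy=2.5,interpolation=cv2.INTER_CUBIC);cv2.imwrite('pics/w5.png',c)"
```

```text
t 7.55 pos [ 0.508  -0.2006  0.2348] psi 1.556 F [-0.1  0.7  0.1] w 0.999
shift [0.1666 0.1113 0.3366] turn [-0.0016  0.0046  0.0125]
[[367.4, 118.0], [332.8, 71.3], [395.0, 72.1], [389.6, 160.4], [331.7, 160.0]]
```

View pics/w5.png

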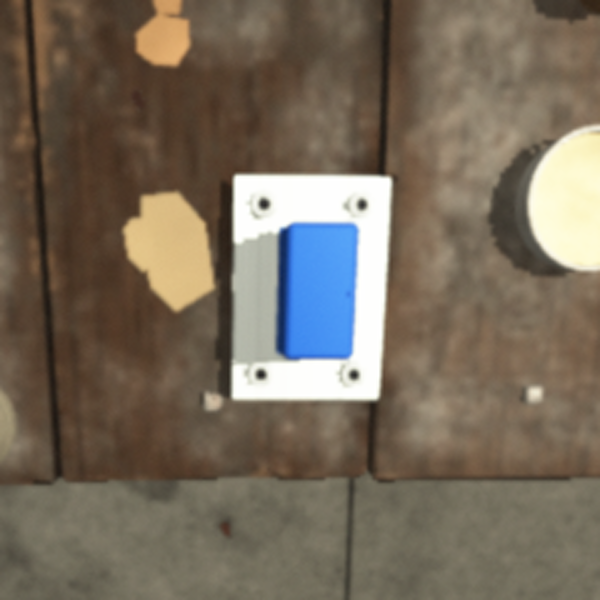

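The slab corners are at full-frame (333,70), (397,71), (392,160) and (333,160), and the block centre is at (369,116). That gives the template at (0.555, −0.1335), yaw −0.02, with clear space for the fingers. Now I'll grasp it.

Request:
carry_out([
  [1,0.17,0.115,0.2,0,0,0.012],
  [1,0.17,0.115,0.25,0,0,0.012],
  [1,0.17,0.115,0.25,0,0,0.012],
  [1,0.17,0.115,0.35,0,0,0.012],
  [1,0.17,0.115,0.45,0,0,0.012],
  [1,0.17,0.115,0.51,0,0,0.012],
  [1,0.17,0.115,0.545,0,0,0.012],
  [1,0.17,0.115,0.545,0,0,0.012],
])

```text
time: 8.27
tool_pos: [0.5504, -0.1249, 0.0126]
tool_rot: [-0.004, 0.712, 0.702, -0.002]
contact_force: [0.1, 0.1, -0.2]
gripper_width: 1.0
```

```bash
python3 -c "
from h import *
rel([.555,-.1335,.016],1.55)"
```

```text
t 8.27 pos [ 0.5504 -0.1249  0.0126] psi 1.556 F [ 0.1  0.1 -0.2] w 1.0
shift [-0.0214  0.0117 -0.0087] turn [-0.0175 -0.0063  0.0128]
```

Request:
carry_out([
  [1,0,0,0,0,0,0],
  [1,0,0,0,0,0,0],
])

```text
time: 8.43
tool_pos: [0.5553, -0.1273, 0.019]
tool_rot: [0.001, 0.713, 0.702, 0.001]
contact_force: [0.8, 0.8, 0.8]
gripper_width: 0.998
```

```bash
python3 -c "
from h import *
rel([.555,-.1335,.016],1.55)"
```

```text
t 8.43 pos [ 0.5553 -0.1273  0.019 ] psi 1.555 F [0.8 0.8 0.8] w 0.998
shift [-0.0156 -0.0005  0.0074] turn [0.0046 0.0015 0.01  ]
```

Request:
carry_out([
  [1,-0.0155,0,0.007,0,0,0.01],
  [1,-0.0155,0,0.007,0,0,0.01],
  [1,-0.0155,0,0.007,0,0,0.01],
])

```text
time: 8.68
tool_pos: [0.5549, -0.1343, 0.0158]
tool_rot: [0.001, 0.715, 0.699, 0.0]
contact_force: [-0.1, 0.8, 0.6]
gripper_width: 0.995
```

```bash
python3 -c "
from h import *
rel([.555,-.1335,.016],1.55)"
```

```text
t 8.68 pos [ 0.5549 -0.1343  0.0158] psi 1.548 F [-0.1  0.8  0.6] w 0.995
shift [ 0.0021  0.0003 -0.0005] turn [ 0.0041  0.0015 -0.0034]
```

Positioned within a millimetre. I'll close, then lift a little.

Request:
carry_out([
  [0,0,0,0,0,0,0],
  [0,0,0,0,0,0,0],
  [0,0,0,0,0,0,0],
  [0,0,0,0,0,0,0],
  [0,0,0,0,0,0,0],
  [0,0,0,0,0,0,0],
])

```text
time: 9.18
tool_pos: [0.5543, -0.1337, 0.0147]
tool_rot: [0.0, 0.715, 0.699, 0.0]
contact_force: [-0.7, 0.0, -0.5]
gripper_width: 0.345
```

Request:
carry_out([
  [0,0,0,-0.05,0,0,0],
  [0,0,0,-0.1,0,0,0],
  [0,0,0,-0.2,0,0,0],
  [0,0,0,-0.25,0,0,0],
  [0,0,0,-0.25,0,0,0],
])

```text
time: 9.6
tool_pos: [0.5573, -0.1348, 0.1201]
tool_rot: [0.004, 0.715, 0.699, 0.002]
contact_force: [1.1, -0.6, -2.5]
gripper_width: 0.343
```

```bash
python3 -c "
from h import *
rel([.4862,.1166,.116],1.088)"
```

```text
t 9.6 pos [ 0.5573 -0.1348  0.1201] psi 1.549 F [ 1.1 -0.6 -2.5] w 0.343
shift [ 0.6244 -0.1915  0.0064] turn [0.0193 0.0021 0.9218]
```

Gripped: the opening is about 29 mm and the weight shows in the force. Now I'll carry it above the pin.

Request:
carry_out([
  [0,0.62,-0.19,0.0,0,0,0.92],
  [0,0.62,-0.19,0.0,0,0,0.92],
  [0,0.62,-0.19,0.0,0,0,0.92],
  [0,0.62,-0.19,0.0,0,0,0.92],
  [0,0.62,-0.19,0.0,0,0,0.92],
  [0,0.62,-0.19,0.0,0,0,0.92],
  [0,0.62,-0.19,0.0,0,0,0.92],
  [0,0.62,-0.19,0.0,0,0,0.92],
])

```text
time: 10.27
tool_pos: [0.4805, 0.1189, 0.1116]
tool_rot: [-0.002, 0.854, 0.52, -0.002]
contact_force: [-0.9, -1.1, -2.9]
gripper_width: 0.349
```

Request:
carry_out([
  [0,0,0,0,0,0,0],
  [0,0,0,0,0,0,0],
  [0,0,0,0,0,0,0],
])

```text
time: 10.52
tool_pos: [0.4834, 0.1149, 0.1136]
tool_rot: [-0.0, 0.856, 0.517, -0.001]
contact_force: [-0.0, -0.8, -3.2]
gripper_width: 0.344
```

```bash
python3 -c "
from h import *
rel([.4862,.1166,.09],1.088)
i=manip.camera_info('wrist');s=manip.state();a=manip.grab_frame('wrist')
import pickle;pickle.dump((i,s),open('w6.pkl','wb'))
p=[*s['tool_pos'][:2],1.088-np.pi/2]; u=s['tool_pos'][2]-.0145
x,y,X,Y=.015,.028,.035,.05
print(proj('wrist',place(p,[[-x,y,u+.054],[x,y,u+.054],[x,-y,u+.054],[-X,Y,u+.012],[X,Y,u+.012],[X,-Y,u+.012]]),i).round(1).tolist())
c=a[100:360,180:460];c=cv2.resize(c[:,:,::-1],None,fx=2.3,fy=2.3,interpolation=cv2.INTER_CUBIC);cv2.imwrite('pics/w6.png',c)"
```

```text
t 10.52 pos [0.4834 0.1149 0.1136] psi 1.087 F [-0.  -0.8 -3.2] w 0.344
shift [0.007  0.0042 0.0591] turn [-0.0019  0.002  -0.0014]
[[283.6, 235.7], [365.7, 235.7], [360.0, 357.9], [251.3, 159.0], [397.4, 158.9], [384.9, 332.5]]
```

View pics/w6.png

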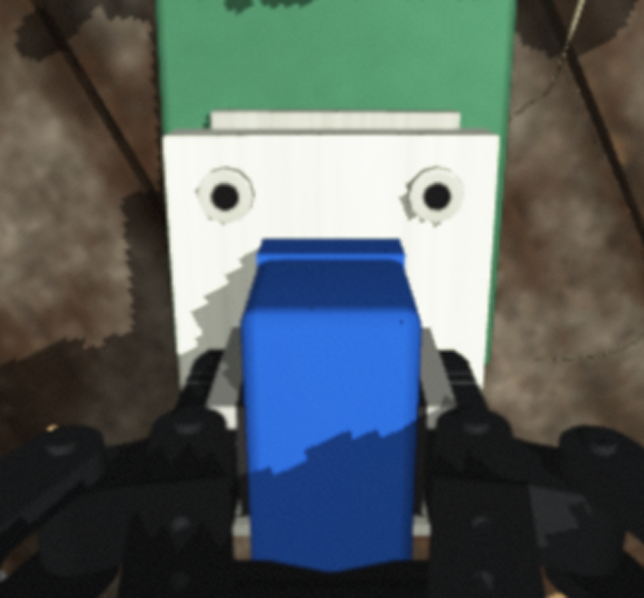

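The slab's far corners are at full-frame (251,158) and (396.5,158), within 1 px (0.5 mm) of where a centred, square grasp puts them. I'll align over the pin and lower to just above it.

Request:
carry_out([
  [0,0.007,0.004,0.03,0,0,0],
  [0,0.007,0.004,0.07,0,0,0],
  [0,0.007,0.004,0.1,0,0,0],
  [0,0.007,0.004,0.1,0,0,0],
  [0,0.007,0.004,0.1,0,0,0],
  [0,0.007,0.004,0.1,0,0,0],
])

```text
time: 11.07
tool_pos: [0.4866, 0.1176, 0.0746]
tool_rot: [0.0, 0.856, 0.518, 0.0]
contact_force: [0.2, 0.6, -2.5]
gripper_width: 0.34
```

```bash
python3 -c "
from h import *
rel([.4862,.1166,.0505],1.088)"
```

```text
t 11.07 pos [0.4866 0.1176 0.0746] psi 1.088 F [ 0.2  0.6 -2.5] w 0.34
shift [-0.0026  0.0003  0.0603] turn [ 0.0003 -0.0003  0.0008]
```

Request:
carry_out([
  [0,-0.003,0,0.01,0,0,0],
  [0,-0.003,0,0.02,0,0,0],
  [0,-0.003,0,0.03,0,0,0],
  [0,-0.003,0,0.04,0,0,0],
  [0,-0.003,0,0.04,0,0,0],
])

```text
time: 11.48
tool_pos: [0.4849, 0.1166, 0.0574]
tool_rot: [-0.0, 0.855, 0.518, -0.001]
contact_force: [0.2, -0.1, -2.9]
gripper_width: 0.343
```

There's no contact force with the underside already about 5 mm below the pin top, so the pin is in the bore. I'll lower onto the heel blank.

Request:
carry_out([
  [0,0,0,0.008,0,0,0],
  [0,0,0,0.016,0,0,0],
  [0,0,0,0.019,0,0,0],
  [0,0,0,0.019,0,0,0],
  [0,0,0,0.019,0,0,0],
])

```text
time: 11.9
tool_pos: [0.4859, 0.1167, 0.051]
tool_rot: [0.0, 0.855, 0.518, 0.0]
contact_force: [0.0, -0.6, -2.8]
gripper_width: 0.347
```

Request:
carry_out([
  [0,0,0,0.003,0,0,0],
  [0,0,0,0.003,0,0,0],
  [0,0,0,0.006,0,0,0],
  [0,0,0,0.01,0,0,0],
  [0,0,0,0.01,0,0,0],
])

```text
time: 12.32
tool_pos: [0.486, 0.1167, 0.0476]
tool_rot: [0.0, 0.855, 0.518, 0.0]
contact_force: [-3.6, 0.4, 5.3]
gripper_width: 0.344
```

Request:
carry_out([
  [0,0,0,0.005,0,0,0],
  [0,0,0,0.01,0,0,0],
  [0,0,0,0.013,0,0,0],
  [0,0,0,0.013,0,0,0],
  [0,0,0,0.013,0,0,0],
])

```text
time: 12.73
tool_pos: [0.4862, 0.1167, 0.0431]
tool_rot: [0.0, 0.855, 0.518, 0.0]
contact_force: [-4.7, -0.9, 9.4]
gripper_width: 0.34
```

Request:
carry_out([
  [0,0,0,0.004,0,0,0],
  [0,0,0,0.008,0,0,0],
  [0,0,0,0.008,0,0,0],
  [0,0,0,0.008,0,0,0],
])

```text
time: 13.07
tool_pos: [0.4863, 0.1167, 0.0426]
tool_rot: [-0.0, 0.855, 0.518, -0.001]
contact_force: [-16.3, -1.4, 26.5]
gripper_width: 0.34
```

It is at the stop: vertical force has jumped to 26 N with the height unchanged. I'll ease the sideways load by about 1.5 mm and check from outside.

Request:
carry_out([
  [0,-0.0017,-0.0033,0,0,0,0],
  [0,-0.0017,-0.0033,0,0,0,0],
  [0,-0.0017,-0.0033,0,0,0,0],
  [0,-0.0017,-0.0033,0,0,0,0],
])

```text
time: 13.4
tool_pos: [0.4863, 0.1167, 0.0426]
tool_rot: [0.001, 0.855, 0.518, 0.001]
contact_force: [-8.5, -1.9, 22.0]
gripper_width: 0.347
```

```bash
python3 -c "
from h import *
rel([.4862,.1166,.0425],1.088)
a=manip.grab_frame('scene')[180:290,270:430,::-1];b=manip.grab_frame('side')[150:310,220:400,::-1]
A=cv2.resize(a,(436,300),interpolation=cv2.INTER_CUBIC);B=cv2.resize(b,(338,300),interpolation=cv2.INTER_CUBIC)
cv2.imwrite('pics/f.png',np.hstack([A,B]))
print(np.round(manip.state()['contact_force'],1),np.round(manip.state()['ft_torque'],2))"
```

```text
t 13.4 pos [0.4863 0.1167 0.0426] psi 1.089 F [-8.5 -1.9 22. ] w 0.347
shift [-0.0004  0.0001  0.0003] turn [ 0.0045 -0.0021  0.002 ]
[-9.4 -2.4 21.3] [-0.21  1.84 -0.03]
```

View pics/f.png

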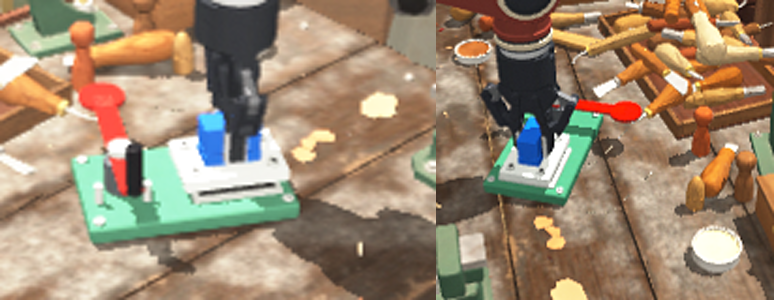

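The picture shows the guard swung square to the jig (shield at (103,97), handle at (130,168) in the left half). The template sits flat and square on the platen in the gripper, and the bystanders are undisturbed. Travel is about 8 mm with 21 N at the stop, so I'm handing it in.

```bash
python3 -c "
from plant import manip
print(manip.job_done()); s=manip.state(); print(s['time'],s['tool_pos'],s['contact_force'])"
```

```text
the job is handed in; nothing more can be done
None
the job is handed in; nothing more can be done
```

I swung the guard to its stop with the fingers straddling the black handle. Then I took the template by its blue block, squared it to the jig, lowered it over the pin and pressed it fully down. I handed the job in at about 13.5 s, still gripping and pressing.

**Guard:** the handle resisted with about 15 N at the stop. The last picture shows the guard a quarter turn open.

**Template:** the pin entered the bore with no extra contact force. The tool then sank about 8 mm, from 50.5 to 42.6 mm. The force was about 12 N just before the bottom and jumped to 26 N at the stop. At hand-in it read 21 N upwards on the tool. The position was within about 0.2 mm of the pin estimate and the yaw within 0.001 rad of the jig estimate.

**Less certain:**
- A sideways load of 9 N, probably from the pin, remained after I eased it from 16 N.
- Platen travel is inferred from tool height and force, not measured directly.
- I saw the tin and the wooden pieces around the jig undisturbed in the last picture, but never picked out the wooden stick for certain. I did not measure any of their positions at the end.
- I viewed 11 pictures, one over the budget.

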